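# Open up the ink cupboard

### The arm

A 7-joint arm with a two-finger parallel gripper is mounted at the origin on the work surface. World frame = base frame: x ahead of the robot, y to its left, z up, the work surface at z = 0. Lengths are in m, angles in degrees, forces in N, time in s.
With the tool pointing down it reaches from about 0.35 to 0.775 m from the base axis. Payload 3.1 kg.
Tool frame: the origin (TCP) lies on the centre line of the jaws, within the pads' length; the fingertips stand 17 mm ahead of it and the grasp point (between the pads) lies 2 mm behind it (robot.tip_reach is the distance from the TCP to the fingertips, in m); z points along the fingers, y is the line along which they close (so a half turn about z gives the same grasp; the last joint's range is limited). The gripper opens to 85 mm and grips with 20 to 120 N. Pads are 22 mm wide; open, the fingers measure 114 mm over their backs; the gripper's body (76 mm by 85 mm) begins 54 mm behind the grasp point. The pads swing forward as they close: fully open they stand 13 mm farther back than shut.
Start: joints at [-76.358, 17.813, 0.802, 86.603, -0.252, 75.585, -1.558], TCP at [0.152, 0.529, 0.248] pointing down, gripper open.
Joint ranges: [-154.91, 154.91], [-16.99, 109.72], [-72.82, 74.43], [7.12, 147.25], [-82.49, 262.49], [11.32, 116.49], [-174.64, 174.64]. Speed limits (degrees/s): [159.86, 159.86, 180, 180, 180, 180, 180].

### API

Orientations are given as [roll, pitch, yaw] about the fixed x, y, z axes, in that order (R = Rz(yaw) Ry(pitch) Rx(roll)).
In Python, from station import robot, fingers, vision, workorder, recognise gives the robot as it stands. Calls block until the motion is done:
- robot.move_to(position, orientation): joint-space move of the TCP to a pose.
- robot.line_to(position, orientation=None, velocity=0.15, f_stop=None): straight line of the TCP; orientation=None keeps the orientation; velocity is the mean speed in m/s. With f_stop (N) it stops when the force on the tool has changed by that much, and returns True; else False.
- robot.move_j(angles): joint-space move.
- fingers.gripper_to(opening, force=None): opening from 0.0 (shut) to 1.0 (fully open); force is the grip in N (None keeps the last); returns when the fingers have stopped.
- robot.pause(seconds).
- robot.inverse_kinematics(position, orientation): joint angles nearest the present ones, or None.
- vision.grab_frame(name): name is "scene" or "side" or "wrist"; returns the picture (480x640x3 uint8, red, green, blue); there is no depth.
- vision.calibration(name): a dict with "mtx" (3x3 intrinsics, pixels), "extrinsics" (4x4, takes a point from world to camera coordinates); the wrist camera has in their place "T_tool_cam" (4x4, takes a point from camera to tool coordinates, whose origin is the TCP and whose axes are the flange's). Camera axes: x right, y up, looking along -z (the intrinsics and any distortion apply to the point x, -y, -z); pixel columns grow to the right and rows downward; lengths in m; the calibration is good to about 2 mm. A picture is of the moment at which its call begins: read the wrist's pose just before it. calibration takes no time and is no camera call.
A pose or a line that the arm cannot do raises robot.PlanningError and nothing moves.
- workorder.close_job(): hands the job in; it is judged then, once.
Trained networks look in the newest picture that a camera, given by its name, has taken for a name from the list of things; names that differ only in an ending like _2 or _b are one class to them, and where a whole thing is asked for, a point or a joint stands for the part that bears it (a point fixed in the world has none). Each returns a list of dicts, best first, with "p" (0 to 1); they miss things now and then, are a little off and sometimes report something else, mostly with a low value. They report only what shows in the picture. A call takes as long as a camera call.
- recognise(label, camera): "rect" ([centre column, centre row, width, height] in pixels, round what is visible of it).
Readings, each from a call of its own:
- robot.current_time_s(): time.
- robot.current_joint_positions(): joint angles.
- robot.current_dq(): joint speeds.
- robot.current_joint_torque(): joint torques, N m.
- robot.current_tool_pos(): TCP position.
- robot.current_eef_rot(): TCP orientation.
- robot.current_contact_force(): force on the tool from outside, world axes, zero at the start.
- robot.current_torque(): the same for the moment, N m.
- robot.current_finger_gap(): opening from 0.0 (shut) to 1.0 (fully open).
- robot.current_gripper_force(): force on a finger pad.
Only numpy, scipy, OpenCV 4.12 (cv2) and the standard library are available. Lean on these libraries where they do the work, as an engineer would, in place of code of your own. Each camera call takes 0.05 s, during which the arm holds its last target. There are 200 camera calls.

### The job

Open up the small ink cupboard for the printing class. Hold the sprung lever handle down and swing the handled right-hand door out to a right angle or beyond; only then free the plain left-hand door, whose edge was under the cover strip and which is still held by its roller catch, and swing it out to a right angle or beyond as well. Leave both doors standing open and let nothing in, on or around the cupboard be shifted or knocked over.

Things in the scene. Friction and masses are not known exactly. Their poses are not given: they have to be found in the camera images.
- cupboard_front (a point): White bench cupboard with two blue doors, fixed: 404 mm wide, 220 deep, 340 high. Point: middle of its top front edge, on the plane of the doors' back faces, 340 mm above the table. x into the cupboard, y to its left as the opener sees it, z up. The 18 mm top board reaches forward to this plane. Inside is empty for 70 mm behind it but for catch parts within 35 mm of the plane and 75 of the top.
- latched_hinge (a point): Vertical hinge line of the right-hand (handled) door: its right edge, back face, 340 mm above the table. Door 18 mm thick, 198 wide from here to the free edge, from 30 to 336 mm above the table. A 32 mm metal strip on its free edge covers 13 mm of the left-hand door's front, so that one cannot open first. Frame turns with the door: x front to back, y from hinge to free edge.
- latched_leaf (a joint): Opening angle of the right-hand door: 0 shut, grows as it swings out towards the opener, 1.57 at right angles, stop at 1.92. Stiff hinge, about 0.06 N m: it stays where it is left.
- lever_pivot (a point): Middle of the lever's bar on its spindle axis, 50 mm in front of the right-hand door's front face, 154 mm from that door's hinge line and 292 mm above the table (48 below the cupboard's top). The spindle runs square to the door.
- lever_grip (a point): Point on the lever's bar, 72 mm from lever_pivot: round steel bar 15 mm thick, level at rest, pointing from the spindle towards the door's hinge, with a 20 mm return towards the door at its end, 98 mm from the spindle. 42 mm clear between bar and door. A firm pinch holds the bar's angle too, so turn the wrist with it about the spindle as it goes down.
- lever (a joint): Angle of the lever: 0 level (at rest), grows as the bar's end is pressed down, stop at 0.85. Sprung back: 0.17 N m at rest, 0.4 N m at 0.6 (5 N at lever_grip). From about 0.55 the latch is out and the door can be pulled; with less, or let go while shut, it holds. Once the door is open by 0.15 the lever may be let go.
- covered_hinge (a point): Vertical hinge line of the left-hand door: its left edge, back face, 340 mm above the table. Plain door without handle: 18 mm thick, 198 wide from here to the free edge, from 30 to 336 mm above the table. Frame turns with the door: x front to back, y from free edge to hinge.
- covered_edge (a point): Back corner of the left-hand door's free edge, half-way up (183 mm above the table). Moves with the door. With the right-hand door wide open, this edge can be hooked from inside by the shut fingertips put in past it from the right, low down and with the tool tilted so that the gripper passes under and in front of the top board.
- covered_leaf (a joint): Opening angle of the left-hand door: 0 shut, grows as it swings out towards the opener, 1.57 at right angles, stop at 1.92. A sprung roller catch under the top board holds it shut: about 8 N at the free edge until it has opened by 0.08; after that only the stiff hinge, about 0.06 N m.
- magenta_bottle_mid (a point): Middle of a magenta ink bottle, 60 mm wide and 150 mm high, standing in the cupboard behind one of the doors, 70 mm or more behind them. Leave alone.
- yellow_bottle_mid (a point): Middle of a yellow ink bottle, 60 mm wide and 150 mm high, standing in the cupboard behind one of the doors, 70 mm or more behind them. Leave alone.
- medium_jar_mid (a point): Middle of a cream jar with a black lid, 76 mm wide and 93 mm high, standing in the middle of the cupboard. Leave alone.
- blue_tub_mid (a point): Middle of an open blue tub, 100 x 200 mm and 75 mm high, with paint sticks up to 126 mm, standing on the cupboard's top, at least 70 mm back from its front edge. Leave alone.
- ink_tube_mid (a point): Middle of a black ink tube standing on its white cap, 60 mm wide and 190 mm high, on the table to the left. Leave alone.
- brush_pot_mid (a point): Middle of a white pot of brushes, 80 mm wide, 100 mm high (brushes to 215 mm), on the table to the left. Leave alone.
- ink_tray_mid (a point): Middle of a grey ink tray, 200 x 290 mm and 22 mm high, on the table to the right. Leave alone.
- sponge_mid (a point): Middle of a natural sponge, 62 mm wide and 38 mm high, on the table to the right. Leave alone.

How it is judged:
By the outcome, as a careful person would: the job done as asked, in the order asked, and still so for the second after the job is handed in, with the robot touching nothing.
It also fails if it takes over 72 s, if anything falls off the work surface, if the arm or the gripper's body presses on something with over 40 N, if the wrist force passes 120 N, or if a joint passes its speed limit or range.

## Working session

There is one attempt and no reset: what is moved stays moved. The work goes in short steps, each a Python script; the robot and the scene stay as the last script left them, time stands still between calls to the robot, and variables do not carry over. Pictures are saved under pics/ and viewed, at most 12 in all, crops included, and the job is handed in when it is done.

```bash
ls; mkdir -p pics; python3 - <<'E'
from station import robot, fingers, vision, workorder, recognise
import cv2, numpy as np
for n in ("scene","side"):
    im=vision.grab_frame(n); cv2.imwrite(f"pics/{n}0.png",im[:,:,::-1])
    c=vision.calibration(n); print(n,{k:np.round(v,4).tolist() if hasattr(v,'shape') else v for k,v in c.items()})
    for l in ("cupboard_front","latched_leaf","covered_leaf","lever","lever_grip","lever_pivot","blue_tub_mid","ink_tube_mid","brush_pot_mid","ink_tray_mid","sponge_mid"):
        try:
            r=recognise(l,n); print(l,[(np.round(x['rect']).tolist(),round(x['p'],2)) for x in r[:2]])
        except Exception as e: print(l,e)
c=vision.calibration("wrist"); print(c)
print(robot.current_time_s(),robot.current_eef_rot())
E
```

```text
pics
scene {'mtx': [[478.5325, 0.0, 316.3384], [0.0, 478.5325, 245.7652], [0.0, 0.0, 1.0]], 'extrinsics': [[-0.9445, 0.3285, 0.0078, 0.546], [-0.3097, -0.8978, 0.3132, 0.1381], [0.1099, 0.2934, 0.9496, -1.9266], [0.0, 0.0, 0.0, 1.0]]}
cupboard_front []
latched_leaf [([306.0, 215.0, 36.0, 57.0], 0.97)]
covered_leaf [([322.0, 279.0, 25.0, 72.0], 0.61)]
lever [([314.0, 218.0, 22.0, 35.0], 0.45)]
lever_grip [([314.0, 216.0, 16.0, 29.0], 0.53), ([263.0, 250.0, 57.0, 80.0], 0.39)]
lever_pivot [([314.0, 216.0, 23.0, 33.0], 0.59), ([321.0, 280.0, 25.0, 75.0], 0.44)]
blue_tub_mid [([264.0, 251.0, 56.0, 78.0], 0.81)]
ink_tube_mid [([307.0, 215.0, 35.0, 54.0], 0.32)]
brush_pot_mid [([362.0, 371.0, 22.0, 25.0], 0.58)]
ink_tray_mid [([323.0, 138.0, 64.0, 65.0], 0.79), ([402.0, 386.0, 24.0, 22.0], 0.51)]
sponge_mid [([277.0, 161.0, 18.0, 16.0], 0.73)]
side {'mtx': [[472.1198, 0.0, 320.3027], [0.0, 472.1198, 236.6114], [0.0, 0.0, 1.0]], 'extrinsics': [[0.9826, 0.1858, -0.0035, -0.5803], [-0.1755, 0.9336, 0.3125, 0.0106], [0.0613, -0.3064, 0.9499, -1.7217], [0.0, 0.0, 0.0, 1.0]]}
cupboard_front [([3
[... 536 characters left out ...]
40.0, 135.0, 25.0, 44.0], 0.86)]
ink_tray_mid [([228.0, 396.0, 89.0, 109.0], 0.96)]
sponge_mid [([297.0, 396.0, 22.0, 18.0], 0.8)]
{'mtx': array([[370.94434845,   0.        , 327.26323482],
       [  0.        , 370.94434845, 239.59426775],
       [  0.        ,   0.        ,   1.        ]]), 'T_tool_cam': array([[ 2.83308989e-04,  9.46847822e-01,  3.21681708e-01,
         8.41194447e-02],
       [ 9.99999955e-01, -2.36065795e-04, -1.85868799e-04,
         5.24312316e-05],
       [-1.00051420e-04,  3.21681746e-01, -9.46847847e-01,
        -1.25211530e-01],
       [ 0.00000000e+00,  0.00000000e+00,  0.00000000e+00,
         1.00000000e+00]])}
1.2 [1.79993910e+02 1.18502938e-03 1.63976127e+02]
```

```bash
python3 - <<'E'
import cv2, numpy as np
a=cv2.imread("pics/scene0.png")[150:350,210:410]; b=cv2.imread("pics/side0.png")[130:330,260:460]
o=np.hstack([cv2.resize(x,None,fx=4,fy=4,interpolation=cv2.INTER_CUBIC) for x in (a,b)])
cv2.imwrite("pics/c0.png",o[:600,:800]);
cv2.imwrite("pics/c0a.png",cv2.resize(a,None,fx=3,fy=3,interpolation=cv2.INTER_CUBIC));cv2.imwrite("pics/c0b.png",cv2.resize(b,None,fx=3,fy=3,interpolation=cv2.INTER_CUBIC))
E
```

```text
(no output)
```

View pics/c0a.png

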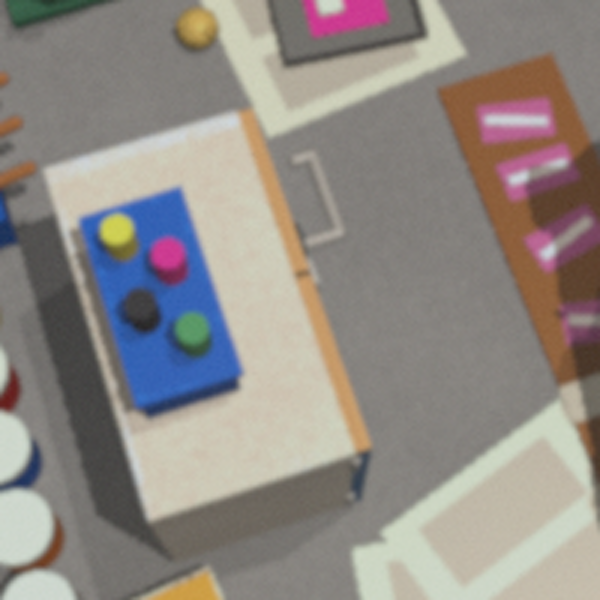

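View pics/c0b.png

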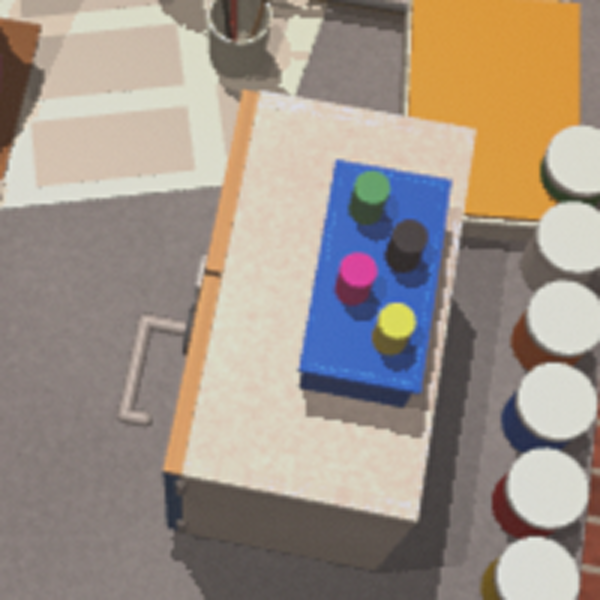

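```bash
cat > h.py <<'E'
import numpy as np, cv2
from station import robot, fingers, vision, workorder, recognise
from scipy.spatial.transform import Rotation as Ro
F=np.diag([1,-1,-1.])
def P(n):
    c=vision.calibration(n); return c["mtx"]@F@c["extrinsics"][:3]
def tri(a,b):
    X=cv2.triangulatePoints(P("scene"),P("side"),np.array(a,float).reshape(2,1),np.array(b,float).reshape(2,1))[:,0]; return X[:3]/X[3]
def rpy(R): return Ro.from_matrix(R).as_euler("xyz",degrees=True)
E
python3 - <<'E'
from h import *
S=lambda p:np.array(p)/3-1/3+[210,150]; D=lambda p:np.array(p)/3-1/3+[260,130]
pts=dict(boardL=((355,452),(258,92)),boardR=((239,113),(186,472)),outL=((369,447),(246,91)),outR=((252,110),(165,471)),piv=((339,234),(147,322)),end=((314,156),(126,414)),backL=((149,520),(474,129)),backR=((45,170),(416,520)))
R={k:tri(S(a),D(b)) for k,(a,b) in pts.items()}
for k,v in R.items(): print(k,v.round(4))
d=R['boardL']-R['boardR'];print(np.linalg.norm(d),np.degrees(np.arctan2(d[1],d[0])))
d=R['backL']-R['backR'];print(np.linalg.norm(d),np.degrees(np.arctan2(d[1],d[0])))
d=R['piv']-R['end'];print(np.linalg.norm(d),np.degrees(np.arctan2(d[1],d[0])))
E
```

```text
boardL [0.6258 0.2416 0.3374]
boardR [ 0.6231 -0.1572  0.3393]
outL [0.612  0.2411 0.3365]
outR [ 0.6055 -0.1588  0.333 ]
piv [ 0.5568 -0.0045  0.2887]
end [ 0.5539 -0.1015  0.291 ]
backL [0.8453 0.2397 0.3397]
backR [ 0.8412 -0.162   0.3372]
0.39887870686542554 89.602080810752
0.4017204589278551 89.41312127843372
0.09700441949094978 88.2620579752479
```

```bash
cat >> h.py <<'E'
PSI=np.radians(-0.5); C0=np.array([0.6245,0.042,0.340])
Rc=Ro.from_euler("z",PSI).as_matrix()
cup=lambda p: C0+Rc@np.array(p,float)      # cupboard frame -> world
HR=np.array([0,-0.200,0]); HL=np.array([0,0.200,0])
PIV=HR+np.array([-0.068,0.154,-0.048])
Rz=lambda a:Ro.from_euler("z",a).as_matrix(); Rx=lambda a:Ro.from_euler("x",a).as_matrix()
def toolR(z,x):
    z=np.array(z,float);z/=np.linalg.norm(z);x=np.array(x,float);x-=z*(x@z);x/=np.linalg.norm(x)
    return np.column_stack([x,np.cross(z,x),z])
def grip(a,phi,beta,sx,r=0.072,back=0.0,deep=0.0):
    """TCP pose gripping the lever at lever angle a, door angle phi, tool tilted down by beta"""
    R=toolR([np.cos(beta),0,-np.sin(beta)],[0,sx,0])
    p=PIV+Rx(a)@np.array([0,-r,0]) ; R=Rx(a)@R
    p=HR+Rz(phi)@(p-HR); R=Rc@Rz(phi)@R
    return cup(p)+R[:,2]*(0.002+deep-back), rpy(R)
E
python3 - <<'E'
from h import *
for n,px,z in (("side",(340,135),.12),("side",(315,109),.1),("side",(228,396),.01),("side",(297,396),.02)):
    c=vision.calibration(n);E=c["extrinsics"];o=-E[:3,:3].T@E[:3,3];d=E[:3,:3].T@F@np.linalg.inv(c["mtx"])@[*px,1];print(px,(o+d*(z-o[2])/d[2]).round(3))
for sx in (1,-1):
  for b in (0,15,30,45,60):
    s=""
    for a,phi,back in ((0,0,.1),(0,0,0),(.35,0,0),(.7,0,0),(.7,.2,0),(.7,.4,0),(.7,.7,0),(.7,1.0,0),(.4,.4,0),(0,.4,0),(0,.4,.1),(0,.7,0),(0,.7,.1),(.7,1.6,0)):
        q=robot.inverse_kinematics(*map(list,grip(a,phi,np.radians(b),sx,back=back)))
        s+=" -" if q is None else " Y"
        if a==0 and phi==0 and back==0 and q is not None: s+=str(np.round(q).astype(int).tolist())
    print(sx,b,s)
E
```

```text
(340, 135) [0.578 0.452 0.12 ]
(315, 109) [0.466 0.555 0.1  ]
(228, 396) [ 0.379 -0.499  0.01 ]
(297, 396) [ 0.6   -0.457  0.02 ]
1 0  - - - - - Y Y Y Y Y - Y Y Y
1 15  - Y[-39, -4, 53, 147, 198, 40, 173] Y - Y Y Y Y Y Y Y Y Y -
1 30  - Y[11, -8, 1, 135, 237, 12, 130] Y Y Y Y Y Y Y Y Y Y Y -
1 45  - Y[-24, -9, 30, 124, -2, 20, 9] Y Y Y Y Y Y Y Y Y Y Y -
1 60  Y Y[-6, -1, 15, 110, -5, 42, 11] Y Y Y Y Y Y Y Y Y Y Y -
-1 0  - - - - - Y Y Y Y Y - Y Y Y
-1 15  - Y[-39, -4, 53, 147, 198, 40, -7] Y - Y Y Y Y Y Y Y Y Y -
-1 30  - Y[11, -8, 1, 135, 237, 12, -50] Y Y Y Y Y Y Y Y Y Y Y -
-1 45  - Y[58, -8, -43, 122, -38, 24, -138] Y Y Y Y Y Y Y Y Y Y Y -
-1 60  Y Y[40, 0, -31, 108, -6, 42, -168] Y Y Y Y Y Y Y Y Y Y Y -
```

```bash
cat >> h.py <<'E'
B=np.radians(50)
def L(p,o=None,v=0.15,f=None): return robot.line_to(list(map(float,p)),None if o is None else list(map(float,o)),velocity=v,f_stop=f)
def st(m=""): print(m,"t",round(robot.current_time_s(),1),"p",np.round(robot.current_tool_pos(),4),"F",np.round(robot.current_contact_force(),1),"gap",round(robot.current_finger_gap(),3),"gf",round(robot.current_gripper_force(),1))
E
python3 - <<'E'
from h import *
p=robot.current_tool_pos(); L([p[0],p[1],.38],v=.3)
pre=grip(0,0,B,1,back=.08)
robot.move_to([0.36,-0.05,0.45],list(pre[1])); st()
print(np.round(robot.current_joint_positions()))
fingers.gripper_to(.42,50)
L(*pre,v=.2); st()
w=robot.current_tool_pos(),robot.current_eef_rot()
cv2.imwrite("pics/w1.png",vision.grab_frame("wrist")[:,:,::-1]); 
print(w)
E
```

```text
Traceback (most recent call last):
station.PlanningError: the arm cannot take that pose within its joint ranges
```

```bash
python3 - <<'E'
from h import *
ik=lambda g:robot.inverse_kinematics(list(map(float,g[0])),list(map(float,g[1])))
for b in (45,50,55,60):
  for sx in (1,-1):
    b_=np.radians(b)
    print(b,sx,[(k,np.round(q).astype(int).tolist()) if (q:=ik(grip(0,0,b_,sx,back=k))) is not None else k for k in (.05,.07,.09)],
     [f for f in np.arange(.8,1.6,.1).round(1) if ik(grip(.7,f,b_,sx)) is not None])
    g=grip(0,0,b_,sx,back=.06); print([ (dz,ik((g[0]+[-.0,0,dz],g[1])) is not None) for dz in (.05,.1)])
E
```

```text
45 1 [(0.05, [17, -13, -4, 123, -20, 28, 26]), (0.07, [14, -16, -2, 122, -18, 30, 24]), 0.09] [np.float64(0.8), np.float64(0.9), np.float64(1.0), np.float64(1.1), np.float64(1.2), np.float64(1.3)]
[(0.05, True), (0.1, True)]
45 -1 [(0.05, [52, -15, -32, 122, -39, 32, -137]), (0.07, [25, -16, -10, 122, -24, 31, -150]), 0.09] [np.float64(0.8), np.float64(0.9), np.float64(1.0), np.float64(1.1), np.float64(1.2), np.float64(1.3)]
[(0.05, True), (0.1, False)]
50 1 [(0.05, [-10, -12, 17, 118, -2, 34, 9]), (0.07, [23, -13, -10, 117, -17, 38, 22]), (0.09, [20, -15, -6, 116, -15, 40, 21])] [np.float64(0.8), np.float64(0.9), np.float64(1.0), np.float64(1.1), np.float64(1.2), np.float64(1.3)]
[(0.05, True), (0.1, True)]
50 -1 [(0.05, [64, -14, -43, 116, -35, 39, -141]), (0.07, [52, -15, -32, 116, -30, 41, -146]), (0.09, [39, -16, -21, 116, -24, 42, -151])] [np.float64(0.8), np.float64(0.9), np.float64(1.0), np.float64(1.1), np.float64(1.2), np.float64(1.3)]
[(0.05, True), (0.1, True)]
55 1 [(0.05, [-21, -11, 26, 113, 2, 41, 5]), (0.07, [1, -11, 7, 112, -5, 44, 11]), (0.09, [22, -12, -9, 111, -12
[... 168 characters left out ...]
 -153]), (0.07, [64, -13, -43, 110, -26, 48, -150]), (0.09, [51, -13, -32, 110, -22, 49, -153])] [np.float64(0.8), np.float64(0.9), np.float64(1.0), np.float64(1.1), np.float64(1.2)]
[(0.05, True), (0.1, True)]
60 1 [(0.05, [-50, -12, 50, 109, 11, 49, -3]), (0.07, [-18, -9, 24, 107, 1, 51, 5]), (0.09, [-19, -10, 24, 106, 2, 54, 4])] [np.float64(0.8), np.float64(0.9), np.float64(1.0), np.float64(1.1), np.float64(1.2)]
[(0.05, True), (0.1, True)]
60 -1 [(0.05, [70, -7, -54, 106, -16, 50, -159]), (0.07, [74, -10, -55, 105, -21, 54, -154]), (0.09, [79, -14, -55, 104, -26, 58, -150])] [np.float64(0.8), np.float64(0.9), np.float64(1.0), np.float64(1.1), np.float64(1.2)]
[(0.05, True), (0.1, True)]
```

```bash
python3 - <<'E'
from h import *
pre=grip(0,0,B,1,back=.07)
d=rpy(toolR([.3,0,-1],[0,1,0]))
robot.move_to([0.40,-0.08,0.38],list(d)); st()
fingers.gripper_to(.42,50)
robot.move_to(*map(list,pre)); st()
print(np.round(robot.current_joint_positions()), np.round(pre[0],4))
cv2.imwrite("pics/w1.png",vision.grab_frame("wrist")[:,:,::-1]); 
E
```

```text
t 4.1 p [ 0.4004 -0.0791  0.38  ] F [-0.3  0.4 -0.7] gap 1.001 gf 0.0
 t 5.3 p [ 0.5117 -0.0751  0.3444] F [ 0.5 -0.6 -0.2] gap 0.417 gf 0.0
[  1. -14.   8. 117.  -7.  37.  13.] [ 0.5118 -0.075   0.3441]
```

View pics/w1.png

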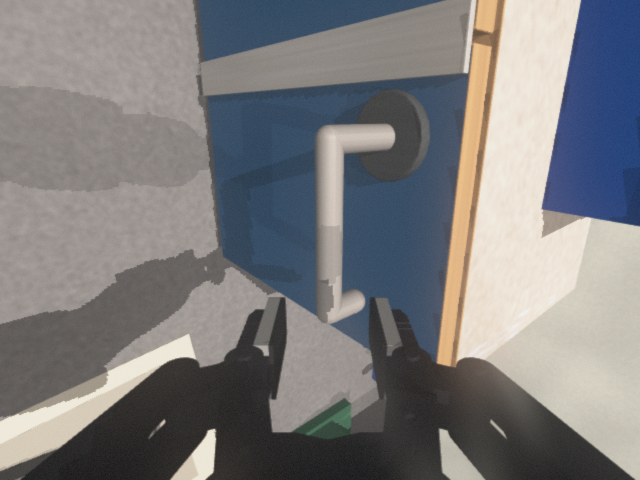

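```bash
python3 - <<'E'
from h import *
c=vision.calibration("wrist")
T=np.eye(4);T[:3,:3]=Ro.from_euler("xyz",robot.current_eef_rot(),degrees=True).as_matrix();T[:3,3]=robot.current_tool_pos()
E=np.linalg.inv(T@c["T_tool_cam"])
for n,p in (("piv",PIV),("end",PIV+[0,-.098,0]),("boss",PIV+[.05,0,0]),("hingeR",HR)):
    u=c["mtx"]@F@(E[:3]@np.r_[cup(p),1]);print(n,u[:2]/u[2])
g=grip(0,0,B,1)
print(L(*g,v=.1,f=10)); st("at bar")
fingers.gripper_to(0,60); st("closed")
E
```

```text
piv [327.41469833 136.66613697]
end [327.35550571 308.30046425]
boss [392.40577658 133.45439563]
hingeR [453.35680832 378.52608083]
False
at bar t 6.2 p [ 0.557  -0.0755  0.2911] F [0.2 0.2 0.5] gap 0.422 gf 0.0
closed t 6.6 p [ 0.557  -0.0756  0.2916] F [-2.   0.4  3. ] gap 0.151 gf 58.4
```

```bash
python3 - <<'E'
from h import *
for a in np.linspace(.1,.7,7): L(*grip(a,0,B,1),v=.08)
st("down")
for f in np.arange(.05,1.21,.05):
    L(*grip(.7,f,B,1),v=.1)
    if f<.06 or abs(f*20%4)<.1: st(f"{f:.2f}")
    if np.linalg.norm(robot.current_contact_force())>40: print("stop",f);st();break
cv2.imwrite("pics/w2.png",vision.grab_frame("scene")[100:340,180:420,::-1].repeat(2,0).repeat(2,1)); 
E
```

```text
down t 8.6 p [ 0.5573 -0.058   0.2454] F [-4.8 -2.3  8.9] gap 0.154 gf 59.6
0.05 t 8.8 p [ 0.5531 -0.0615  0.2463] F [-0.8 -2.2  8. ] gap 0.153 gf 59.4
0.20 t 9.6 p [ 0.5392 -0.0731  0.2461] F [-1.2 -0.5  7.1] gap 0.152 gf 59.8
0.40 t 10.6 p [ 0.5237 -0.0913  0.2459] F [-0.9 -2.6  7.7] gap 0.148 gf 59.9
0.60 t 11.6 p [ 0.5121 -0.1123  0.2458] F [ 0.1 -2.3  9.2] gap 0.149 gf 60.0
0.80 t 12.6 p [ 0.5049 -0.1351  0.2458] F [-0.7 -2.3  8.8] gap 0.152 gf 60.0
1.00 t 13.6 p [ 0.5023 -0.1591  0.2457] F [-0.2 -2.5 10. ] gap 0.152 gf 60.0
1.20 t 14.6 p [ 0.5048 -0.1833  0.246 ] F [-1.  -3.1  9.4] gap 0.152 gf 59.9
```

View pics/w2.png

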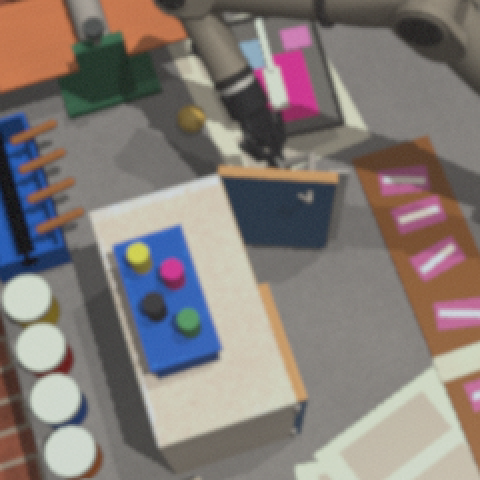

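```bash
python3 - <<'E'
from h import *
ik=lambda g:robot.inverse_kinematics(list(map(float,g[0])),list(map(float,g[1])))
print(np.round(robot.current_joint_positions()))
for b in (30,40,50,60,70,80):
  print(b,[(a,f) for a in (0,.3,.7) for f in (1.3,1.4,1.5,1.6,1.7) if ik(grip(a,f,np.radians(b),1)) is not None])
E
```

```text
[ 35.  46.   3.  62. -34. 116.  88.]
30 [(0, 1.3), (0, 1.4), (0, 1.5), (0, 1.6), (0, 1.7), (0.3, 1.3), (0.3, 1.4), (0.3, 1.5), (0.7, 1.3), (0.7, 1.4)]
40 [(0, 1.3), (0, 1.4), (0, 1.5), (0, 1.6), (0, 1.7), (0.3, 1.3), (0.3, 1.4), (0.3, 1.5), (0.7, 1.3)]
50 [(0, 1.3), (0, 1.4), (0, 1.5), (0, 1.6), (0, 1.7), (0.3, 1.3), (0.3, 1.4), (0.3, 1.5), (0.3, 1.6), (0.7, 1.3)]
60 [(0, 1.3), (0, 1.4), (0, 1.5), (0, 1.6), (0, 1.7), (0.3, 1.3), (0.3, 1.4), (0.3, 1.5), (0.3, 1.6)]
70 [(0, 1.3), (0, 1.4), (0, 1.5), (0, 1.6), (0, 1.7), (0.3, 1.3), (0.3, 1.4), (0.3, 1.5), (0.3, 1.6), (0.3, 1.7)]
80 [(0, 1.3), (0, 1.4), (0, 1.5), (0, 1.6), (0, 1.7), (0.3, 1.3), (0.3, 1.4), (0.3, 1.5), (0.3, 1.6), (0.3, 1.7)]
```

```bash
python3 - <<'E'
from h import *
try:
    for a in np.arange(.6,-.01,-.1): L(*grip(a,1.2,B,1),v=.1)
    st("up")
    for f in np.r_[np.arange(1.25,1.72,.05),1.74]:
        L(*grip(0,f,B,1),v=.1)
        if np.linalg.norm(robot.current_contact_force())>40: print("stop",f);break
except robot.PlanningError as e: print(e)
st("end"); print(np.round(robot.current_joint_positions()),f if 'f' in globals() else a)
E
```

```text
up t 16.4 p [ 0.5208 -0.1908  0.2905] F [-4.2 -2.9  5.2] gap 0.152 gf 60.5
end t 19.1 p [ 0.5515 -0.2394  0.2894] F [-2.4 -6.3  7. ] gap 0.151 gf 60.8
[ 38.  44.  -3.  50. -27. 113. 129.] 1.74
```

```bash
cat >> h.py <<'E'
def hook(phi,g0,beta,k,roll,tip=(.03,.02,-.165)):
    g=g0-k*phi
    z=[np.cos(beta)*np.cos(g),np.cos(beta)*np.sin(g),-np.sin(beta)]
    side=np.array([np.sin(g),-np.cos(g),0])
    x={"right":side,"left":-side,"up":np.array([0,0,1.])}[roll]
    R=Rc@toolR(z,x)
    t=HL+Rz(-phi)@(np.array(tip)-HL)
    return cup(t)-R[:,2]*robot.tip_reach, rpy(R)
ik=lambda g:robot.inverse_kinematics(list(map(float,g[0])),list(map(float,g[1])))
E
python3 - <<'E'
from h import *
fingers.gripper_to(.45); st("rel")
L(*grip(0,1.74,B,1,back=.07),v=.15); p=robot.current_tool_pos(); L([p[0]-.03,p[1]-.03,.47],v=.3); st()
for roll in ("right","left","up"):
  for k in (1,.6):
    for g in (30,45,60):
      for b in (20,30,40):
        m=[f for f in (0,.1,.3,.6,.9,1.2,1.5,1.75) if ik(hook(f,np.radians(g),np.radians(b),k,roll)) is None]
        if len(m)<3: print(roll,k,g,b,"fails",m, np.round(ik(hook(.1,np.radians(g),np.radians(b),k,roll)) if .1 not in m else 0))
E
```

```text
rel t 19.5 p [ 0.5528 -0.2362  0.2895] F [0.4 1.  0.4] gap 0.447 gf 0.0Traceback (most recent call last):
  File "<stdin>", line 3, in <module>
  File "h.py", line 26, in L
    def L(p,o=None,v=0.15,f=None): return robot.line_to(list(map(float,p)),None if o is None else list(map(float,o)),velocity=v,f_stop=f)
                                          ~~~~~~~~~~~~~^^^^^^^^^^^^^^^^^^^^^^^^^^^^^^^^^^^^^^^^^^^^^^^^^^^^^^^^^^^^^^^^^^^^^^^^^^^^^^^^^^
station.PlanningError: the arm cannot follow that straight line within its joint ranges
```

```bash
python3 - <<'E'
from h import *
q0=np.array(robot.current_joint_positions());print(np.round(q0,1))
for b in (40,50,60,70,80):
  print(b,[(k,np.round(q).astype(int).tolist()) for k in (0,.02,.04,.055,.07) if (q:=ik(grip(0,1.74,np.radians(b),1,back=k))) is not None])
E
```

```text
[ 38.1  44.1  -3.6  50.6 -27.3 112.9 129.5]
40 [(0, [50, 53, -31, 45, -18, 116, 119])]
50 [(0, [38, 44, -4, 51, -27, 113, 130]), (0.02, [39, 45, -5, 46, -27, 116, 128])]
60 [(0, [35, 38, -2, 56, -22, 106, 130]), (0.02, [35, 39, -1, 52, -22, 109, 129]), (0.04, [36, 40, -1, 48, -22, 112, 129]), (0.055, [36, 41, -2, 44, -22, 115, 128]), (0.07, [43, 44, -20, 39, -12, 116, 122])]
70 [(0, [30, 33, 1, 62, -16, 99, 129]), (0.02, [31, 33, 1, 58, -16, 101, 129]), (0.04, [31, 34, 1, 54, -16, 104, 128]), (0.055, [31, 34, 1, 52, -16, 107, 128]), (0.07, [32, 35, 1, 48, -16, 109, 128])]
80 [(0, [25, 28, 2, 67, -9, 91, 127]), (0.02, [25, 28, 2, 65, -9, 94, 126]), (0.04, [25, 28, 2, 61, -9, 97, 126]), (0.055, [26, 28, 2, 59, -9, 99, 126]), (0.07, [26, 29, 2, 56, -9, 101, 126])]
```

```bash
python3 - <<'E'
from h import *
for b in (55,60,65,70): L(*grip(0,1.74,np.radians(b),1),v=.1)
st("tilt")
L(*grip(0,1.74,np.radians(70),1,back=.07),v=.15); st("back")
p=robot.current_tool_pos(); L([p[0]-.03,p[1]-.02,.46],v=.3); st()
fingers.gripper_to(0,60)
for roll in ("right","left","up"):
  for k in (1,.6):
    for g in (30,45,60):
      for b in (20,30,40):
        m=[f for f in (0,.1,.3,.6,.9,1.2,1.5,1.75) if ik(hook(f,np.radians(g),np.radians(b),k,roll)) is None]
        if len(m)<3: print(roll,k,g,b,"fails",m, np.round(ik(hook(.1,np.radians(g),np.radians(b),k,roll)) if .1 not in m else 0))
cv2.imwrite("pics/w3.png",vision.grab_frame("scene")[100:340,180:420,::-1].repeat(2,0).repeat(2,1)); 
E
```

```text
tilt t 20.5 p [ 0.553  -0.2365  0.2909] F [0.6 0.5 0.7] gap 0.445 gf 0.0
back t 21.1 p [ 0.5562 -0.2617  0.3547] F [ 0.1 -0.  -0.7] gap 0.454 gf 0.0Traceback (most recent call last):
  File "<stdin>", line 5, in <module>
  File "h.py", line 26, in L
    def L(p,o=None,v=0.15,f=None): return robot.line_to(list(map(float,p)),None if o is None else list(map(float,o)),velocity=v,f_stop=f)
                                          ~~~~~~~~~~~~~^^^^^^^^^^^^^^^^^^^^^^^^^^^^^^^^^^^^^^^^^^^^^^^^^^^^^^^^^^^^^^^^^^^^^^^^^^^^^^^^^^
station.PlanningError: the arm cannot follow that straight line within its joint ranges
```

```bash
python3 - <<'E'
from h import *
o=grip(0,1.74,np.radians(85),1)[1]
p=robot.current_tool_pos()
for tgt in ([p[0]-.04,p[1]-.02,.45],[p[0]-.06,p[1]-.01,.42],[p[0]-.08,p[1]-.02,.40]):
    try: L(tgt,o,v=.25); break
    except robot.PlanningError as e: print(e)
st(); fingers.gripper_to(0,60)
for roll in ("right","left","up"):
  for k in (1,.6):
    for g in (30,45,60):
      for b in (20,30,40):
        m=[f for f in (0,.1,.3,.6,.9,1.2,1.5,1.75) if ik(hook(f,np.radians(g),np.radians(b),k,roll)) is None]
        if len(m)<3: print(roll,k,g,b,"fails",m, np.round(ik(hook(.1,np.radians(g),np.radians(b),k,roll)) if .1 not in m else 0))
cv2.imwrite("pics/w3.png",vision.grab_frame("scene")[100:340,180:420,::-1].repeat(2,0).repeat(2,1)); 
E
```

```text
t 21.7 p [ 0.5159 -0.2809  0.4502] F [ 0.8 -0.4 -1.1] gap 0.451 gf 0.0
right 1 30 20 fails [0.6] [ 62.  39. -62. 135. 201.  34.  25.]
right 1 30 30 fails [] [ 60.  28. -61. 130. 205.  18.  10.]
right 1 30 40 fails [] [-48.  21.  65. 126. 261.  42. -67.]
right 1 45 20 fails [0.6, 0.9] [-28.  45.  64. 128. 242.  94. -41.]
right 1 45 30 fails [] [-32.  35.  65. 125. 254.  77. -49.]
right 1 45 40 fails [0.3, 0.6] [ -5.  17.  22. 118. -82.  44. -64.]
right 1 60 30 fails [0.9] [ 13.  27.  11. 112. -82.  63. -47.]
right 1 60 40 fails [] [-15.  28.  43. 109. -79.  69. -57.]
right 0.6 30 20 fails [0.6, 0.9] [ 63.  40. -62. 133. 207.  31.  21.]
right 0.6 30 30 fails [0.9] [ 61.  29. -62. 129. 215.  17.   3.]
right 0.6 30 40 fails [0.6] [-47.  22.  65. 126. 262.  45. -67.]
right 0.6 45 30 fails [0.9, 1.2] [ 65.  36. -61. 120. -75.  19. -51.]
right 0.6 45 40 fails [] [ -4.  18.  22. 117. -81.  47. -63.]
right 0.6 60 40 fails [] [-15.  29.  43. 108. -78.  71. -57.]
left 1 30 20 fails [0.6] [ 28.  24. -20. 136. 219.  48. 172.]
left 1 30 30 fails [] [ 52.  23. -51. 130. 217.  21. 174.]
left 1 30 40
[... 967 characters left out ...]
128. 242.  94.  49.]
up 1 45 30 fails [] [-32.  35.  65. 125. 254.  77.  41.]
up 1 45 40 fails [0.3, 0.6] [  8.  17.   6. 118. -79.  40.  25.]
up 1 60 20 fails [0.6, 0.9] [ 40.  34. -20. 113. -82.  57.  53.]
up 1 60 30 fails [0.9] [ 18.  27.   5. 112. -80.  60.  42.]
up 1 60 40 fails [] [ 11.  23.   8. 108. -69.  55.  28.]
up 0.6 30 20 fails [0.6, 0.9] [ 63.  40. -62. 133. 207.  31. 111.]
up 0.6 30 30 fails [0.9] [ 61.  29. -62. 129. 215.  17.  93.]
up 0.6 30 40 fails [0.6] [-47.  22.  65. 126. 262.  45.  23.]
up 0.6 45 30 fails [0.9, 1.2] [ 65.  36. -61. 120. -75.  19.  39.]
up 0.6 45 40 fails [] [  9.  18.   6. 117. -77.  42.  25.]
up 0.6 60 40 fails [] [ 12.  24.   8. 107. -67.  57.  28.]
```

View pics/w3.png

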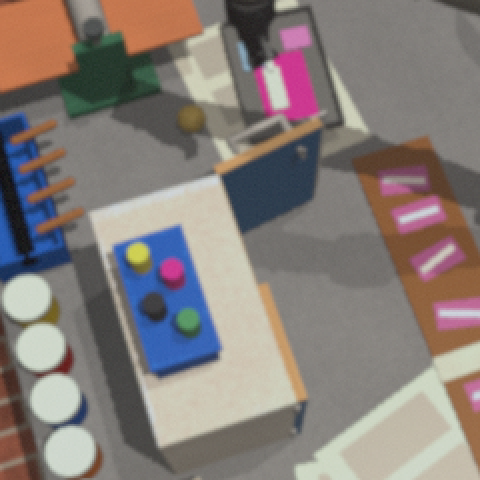

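```bash
cat >> h.py <<'E'
G0,BH,K=np.radians(60),np.radians(40),.6
hk=lambda phi,tip=(.024,.014,-.165):hook(phi,G0,BH,K,"left",tip)
E
python3 - <<'E'
from h import *
print([f for f in np.arange(0,1.8,.05).round(2) if ik(hk(f)) is None])
W=[(-.13,-.016,-.06),(-.05,-.016,-.165),(.03,-.016,-.165)]
for t in W:
    q=ik(hk(0,t)); print(t,None if q is None else np.round(q).tolist())
d=hk(0)[1]
T=[0.40,-0.04,0.46]
fingers.gripper_to(0,60)
robot.move_to(T,list(rpy(toolR([.2,.1,-1],[-.5,1,0])))); st("front"); print(np.round(robot.current_joint_positions()))
g=hk(0,W[0]); robot.move_to(*map(list,g)); st("P0"); print(np.round(robot.current_joint_positions()))
cv2.imwrite("pics/w4a.png",np.hstack([vision.grab_frame(n)[110:340,200:400,::-1] for n in ("scene","side")]).repeat(2,0).repeat(2,1))
E
```

```text
[np.float64(0.75), np.float64(0.8), np.float64(0.85)]
(-0.13, -0.016, -0.06) [31.0, 6.0, -3.0, 114.0, -54.0, 70.0, 112.0]
(-0.05, -0.016, -0.165) [30.0, 22.0, -7.0, 111.0, -59.0, 58.0, 121.0]
(0.03, -0.016, -0.165) [28.0, 29.0, -9.0, 99.0, -56.0, 57.0, 114.0]
front t 23.9 p [ 0.4003 -0.0405  0.4601] F [ 0.4 -0.2 -0.1] gap -0.001 gf 0.0
[11. -8. -1. 87. -8. 91. 36.]
P0 t 25.1 p [0.4882 0.0158 0.2913] F [-0.1 -0.2 -0. ] gap -0.005 gf 0.0
[ -1.   6.  33. 115. -57.  73. 115.]
```

View pics/w4a.png

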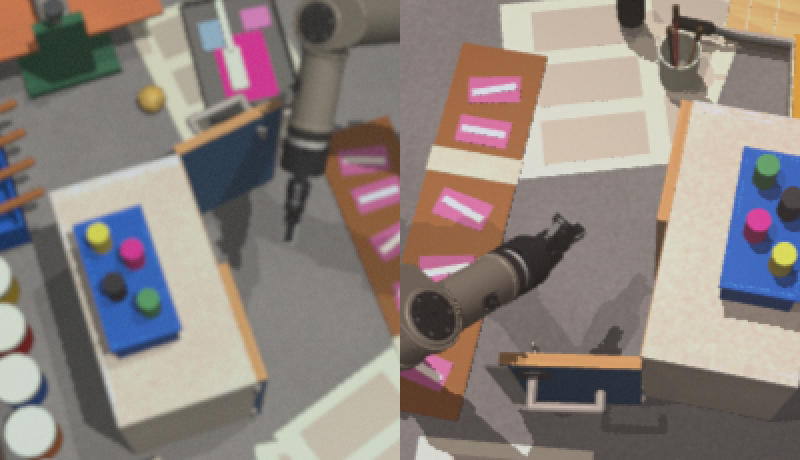

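```bash
cat >> h.py <<'E'
G0=np.radians(50)
hk=lambda phi,tip=(.027,.013,-.165),k=K:hook(phi,G0,BH,k,"left",tip)
E
python3 - <<'E'
from h import *
for k in (.5,.6,.8,1): print(k,[f for f in np.arange(0,1.8,.05).round(2) if ik(hk(f,k=k)) is None])
L(*hk(0,(-.10,-.014,-.10)),v=.2); st("P0b"); 
L(*hk(0,(-.05,-.014,-.165)),v=.15,f=10); st("P1"); print(np.round(robot.current_joint_positions()))
cv2.imwrite("pics/w5.png",np.hstack([vision.grab_frame(n)[110:340,200:400,::-1] for n in ("scene","side")]).repeat(2,0).repeat(2,1))
E
```

```text
0.5 [np.float64(0.6), np.float64(0.65), np.float64(0.7), np.float64(0.75)]
0.6 [np.float64(0.55), np.float64(0.6), np.float64(0.65)]
0.8 [np.float64(0.45), np.float64(0.5)]
1 [np.float64(0.4), np.float64(0.65)]
P0b t 25.6 p [0.5157 0.0197 0.2515] F [-0.7  0.1  0.5] gap 0.001 gf 0.0
P1 t 26.3 p [0.5663 0.0179 0.1869] F [-0.2  0.   0.7] gap -0.002 gf 0.0
[ -2.  18.  30. 119. -74.  60. 124.]
```

View pics/w5.png

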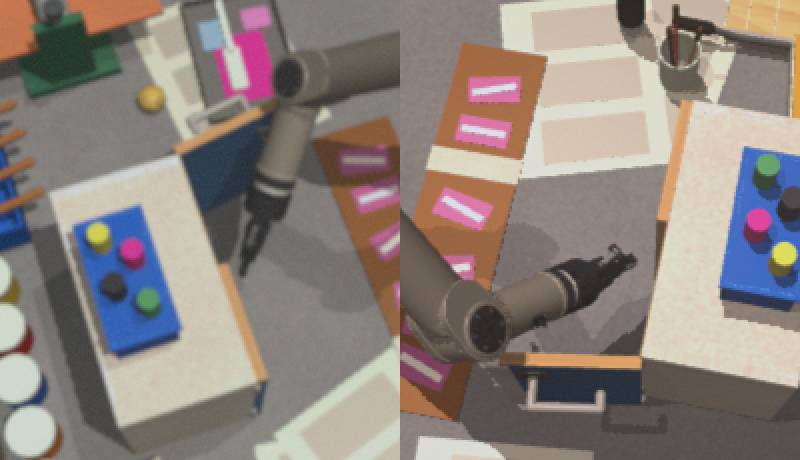

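```bash
python3 - <<'E'
from h import *
print("wrist",tri((343.5,148.5),(243.5,274.5)))
S=lambda x,y:(x/2+200,y/2+110)
print("doorR free outer top",tri(S(279,98),S(100,353)), tri(S(283,111),S(103,367)))
for b in (30,35,40):
  for g in (40,45,50): print(b,g,[ik(hook(f,np.radians(g),np.radians(b),1,"left",(.027,.013,-.165))) is not None for f in (0,.1,.2,.3,.4)])
E
```

```text
wrist [ 0.42552426 -0.18370514  0.43878072]
doorR free outer top [ 0.43128078 -0.19536977  0.35240426] [ 0.42262974 -0.20184049  0.28644282]
30 40 [True, True, True, True, True]
30 45 [True, True, True, True, True]
30 50 [True, True, True, True, True]
35 40 [True, True, True, True, True]
35 45 [True, True, True, True, True]
35 50 [True, True, True, True, True]
40 40 [True, True, True, True, True]
40 45 [True, True, True, False, True]
40 50 [True, True, True, True, False]
```

```bash
python3 - <<'E'
from h import *
print(L(*hk(0,(.0,-.014,-.165)),v=.12,f=10)); st("P1b")
print(L(*hk(0,(.030,-.012,-.165)),v=.12,f=10)); st("P2")
print(L(*hk(0),v=.08,f=8)); st("P3")
cv2.imwrite("pics/w6.png",np.hstack([vision.grab_frame(n)[110:340,200:400,::-1] for n in ("scene","side")]).repeat(2,0).repeat(2,1))
E
```

```text
False
P1b t 27.0 p [0.6154 0.0181 0.1859] F [-0.1 -0.2 -0.3] gap 0.002 gf 0.0
False
P2 t 27.4 p [0.6452 0.0199 0.1856] F [-0.1  1.4  0.2] gap 0.004 gf 0.0
False
P3 t 27.8 p [0.6427 0.046  0.1862] F [ 1.2 -0.8  0.3] gap -0.001 gf 0.0
```

View pics/w6.png

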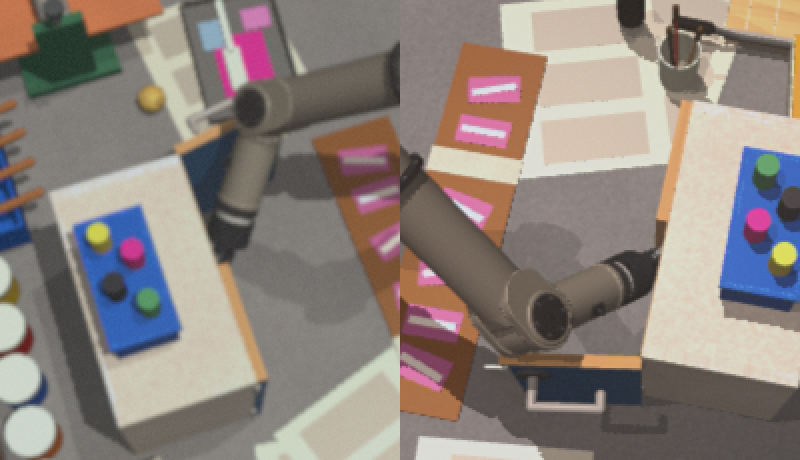

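```bash
python3 - <<'E'
from h import *
try:
    for f in np.arange(.03,.52,.03):
        L(*hk(f),v=.08)
        F_=robot.current_contact_force()
        if round(f*100)%9==0 or f<.16: st(f"{f:.2f}")
        if np.linalg.norm(F_)>45: print("stop"); break
except robot.PlanningError as e: print(f,e)
st("end"); print(f,np.round(robot.current_joint_positions()))
cv2.imwrite("pics/w7.png",np.hstack([vision.grab_frame(n)[110:340,200:400,::-1] for n in ("scene","side")]).repeat(2,0).repeat(2,1))
for k in (.6,1): print([f for f in np.arange(.4,1.8,.05).round(2) if ik(hk(f,k=k)) is None])
for b in (40,55,70):
  for g in (20,0,-20):
    for roll in ("left","up","right"):
      z=np.radians
      print(b,g,roll,[x for x in (.5,.8,1.1,1.4,1.75) if ik(hook(x,z(g),z(b),0.,roll,(.024,.03,-.10))) is not None])
E
```

```text
0.03 t 28.2 p [0.6387 0.0418 0.1866] F [ 1.8 -5.3  0.4] gap -0.001 gf 0.0
0.06 t 28.4 p [0.6338 0.0387 0.1866] F [ 3.8 -7.  -0.2] gap 0.002 gf 0.0
0.09 t 28.7 p [0.6278 0.0382 0.1867] F [-0.1 -7.6  3.1] gap 0.003 gf 2.3
0.12 t 28.9 p [0.6201 0.0409 0.186 ] F [-3.3 -6.7  1.8] gap 0.001 gf 0.0
0.15 t 29.2 p [0.6138 0.0416 0.1855] F [-0.9 -6.4  0.5] gap 0.003 gf 0.0
0.18 t 29.4 p [0.6077 0.0424 0.1854] F [-1.1 -6.2  0.6] gap -0.003 gf 0.0
0.27 t 30.2 p [0.5897 0.0457 0.1853] F [-1.5 -4.6  0.1] gap -0.001 gf 0.0
0.36 t 30.9 p [0.5731 0.0501 0.1858] F [-1.7 -3.5  0.7] gap 0.001 gf 0.0
0.45 t 31.9 p [0.5568 0.0559 0.186 ] F [-1.1 -0.3 -0.9] gap -0.002 gf 0.0
end t 32.6 p [0.5461 0.0595 0.186 ] F [0.5 1.  0.6] gap 0.001 gf 0.0
0.51 [ 61.  12. -53. 130. -82.  23. 117.]
[np.float64(0.6), np.float64(0.65)]
[np.float64(0.4), np.float64(0.65)]
40 20 left [0.5, 0.8, 1.1, 1.4, 1.75]
40 20 up [0.5, 0.8, 1.1, 1.4, 1.75]
40 20 right [0.5, 0.8, 1.1, 1.4, 1.75]
40 0 left [0.5, 0.8, 1.1, 1.4, 1.75]
40 0 up [0.5, 0.8, 1.1, 1.4, 1.75]
40 0 right [0.5, 0.8, 1.1, 1.4, 1.75]
40 -20 left [0.5, 0.8, 1.1, 1.4, 1.75]
40 -20 up [0.5, 0.8, 1.1, 1.4, 1.75]
40 -20 right [0.5, 0.8, 1.1, 1.4, 1.75]
55 20 left [0.5, 0.8, 1.1, 1.4, 1.75]
55 20 up [0.5, 0.8, 1.1, 1.4, 1.75]
55 20 right [0.5, 0.8, 1.1, 1.4, 1.75]
55 0 left [0.5, 0.8, 1.1, 1.4, 1.75]
55 0 up [0.5, 0.8, 1.1, 1.4, 1.75]
55 0 right [0.5, 0.8, 1.1, 1.4, 1.75]
55 -20 left [0.5, 0.8, 1.1, 1.4, 1.75]
55 -20 up [0.5, 0.8, 1.1, 1.75]
55 -20 right [0.5, 0.8, 1.1, 1.4, 1.75]
70 20 left [0.5, 0.8, 1.1, 1.4, 1.75]
70 20 up [0.5, 0.8, 1.1, 1.4, 1.75]
70 20 right [0.5, 0.8, 1.4, 1.75]
70 0 left [0.5, 0.8, 1.1, 1.4, 1.75]
70 0 up [0.5, 0.8, 1.1, 1.4, 1.75]
70 0 right [0.5, 0.8, 1.1, 1.4, 1.75]
70 -20 left [0.5, 0.8, 1.1, 1.4, 1.75]
70 -20 up [0.5, 0.8, 1.1, 1.4, 1.75]
70 -20 right [0.5, 0.8, 1.1, 1.4, 1.75]
```

View pics/w7.png

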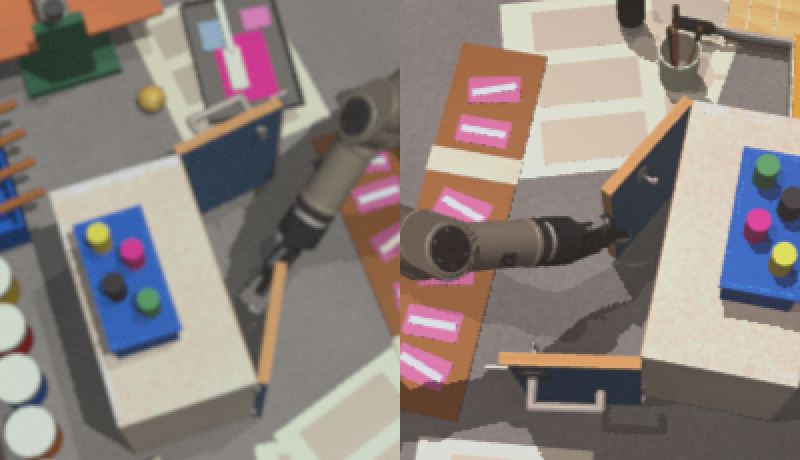

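```bash
python3 - <<'E'
from h import *
r=np.radians
def run(g,b,k0,roll,tip,fs):
    for f in fs:
        pose=hook(f,r(g),r(b),0.,roll,tip)
        L(*pose,v=.12)
        if np.linalg.norm(robot.current_contact_force())>40: print("stop",f); break
    return f
try:
    f=run(15,45,0,"left",(.027,.015,-.13),np.r_[.56,.64:1.78:.08,1.80])
except robot.PlanningError as e: print(e)
st("end"); print(np.round(robot.current_joint_positions()), np.round(robot.current_eef_rot()))
E
```

```text
the arm cannot follow that straight line within its joint ranges
end t 36.2 p [0.4515 0.1478 0.2221] F [-0.5 -0.3  1.2] gap 0.001 gf 0.0
[ 26. -17. -42. 138. -39.  12.  31.] [135.   0. 105.]
```

```bash
python3 - <<'E'
from h import *
r=np.radians
p=robot.current_tool_pos(); L([p[0]+.01,p[1]-.06,p[2]+.03],v=.15)
st("off")
H=lambda f,x:hook(f,r(15),r(65),0.,"left",(x,.03,-.052))
try:
    g=H(1.2,.08); L(g[0]+[0,0,.05],g[1],v=.15); L(*g,v=.15)
    L(*H(1.2,.04),v=.1); st("in")
    for f in np.r_[1.28:1.78:.08,1.84]:
        L(*H(f,.03),v=.12)
        if np.linalg.norm(robot.current_contact_force())>40: print("stop",f); break
except robot.PlanningError as e: print(e)
st("end"); print(np.round(robot.current_joint_positions()))
cv2.imwrite("pics/w8.png",np.hstack([vision.grab_frame(n)[110:340,200:400,::-1] for n in ("scene","side")]).repeat(2,0).repeat(2,1))
E
```

```text
Traceback (most recent call last):
  File "h.py", line 26, in L
    def L(p,o=None,v=0.15,f=None): return robot.line_to(list(map(float,p)),None if o is None else list(map(float,o)),velocity=v,f_stop=f)
                                          ~~~~~~~~~~~~~^^^^^^^^^^^^^^^^^^^^^^^^^^^^^^^^^^^^^^^^^^^^^^^^^^^^^^^^^^^^^^^^^^^^^^^^^^^^^^^^^^
station.PlanningError: the arm cannot follow that straight line within its joint ranges
```

```bash
python3 - <<'E'
from h import *
r=np.radians
H=lambda f,x:hook(f,r(15),r(65),0.,"left",(x,.03,-.052))
p=np.array(robot.current_tool_pos()); g=H(1.2,.09)
print(np.round(g[0],3))
for t,o in (((p+[.05,-.06,0]),None),((p+[.04,-.05,.0]),hook(1.2,r(15),r(55),0.,"left")[1])):
    try: L(t,o,v=.15); print("ok"); break
    except robot.PlanningError as e: print(e)
else: raise SystemExit
st("off")
try: L(g[0]+[0,0,.03],g[1],v=.15)
except robot.PlanningError: robot.move_to(list(g[0]+[0,0,.03]),list(g[1])); print("mj")
try:
    L(*g,v=.15); L(*H(1.2,.04),v=.1); st("in")
    for f in np.r_[1.28:1.78:.08,1.84]:
        L(*H(f,.03),v=.12)
        if np.linalg.norm(robot.current_contact_force())>40: print("stop",f); break
except robot.PlanningError as e: print(e)
st("end"); print(np.round(robot.current_joint_positions()))
cv2.imwrite("pics/w8.png",np.hstack([vision.grab_frame(n)[110:340,200:400,::-1] for n in ("scene","side")]).repeat(2,0).repeat(2,1))
E
```

```text
[0.492 0.096 0.303]
ok
off t 36.9 p [0.5012 0.088  0.2217] F [-1.   0.9  0.5] gap -0.0 gf 0.0
in t 39.3 p [0.4749 0.142  0.3039] F [-0.1  0.1 -0.7] gap 0.003 gf 0.0
end t 41.5 p [0.4474 0.2579 0.3032] F [1.  0.2 0.4] gap -0.004 gf 0.0
[ 38.  -5. -70. 106.   3.  52. -20.]
```

View pics/w8.png

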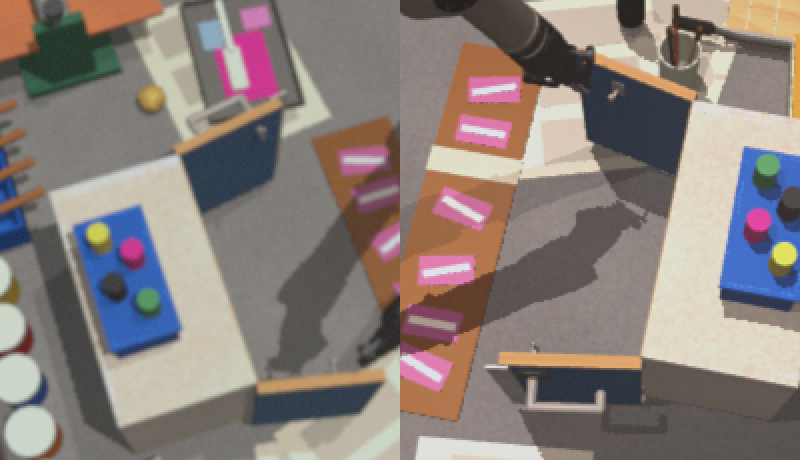

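```bash
python3 - <<'E'
from h import *
S=lambda x,y:(x/2+200,y/2+110); D=lambda x,y:((x-400)/2+200,y/2+110)
for n,a,b,c,d in (("left back",(256,391),(693,104),(384,381),(589,67)),("left front",(258,382),(697,96),(380,371),(592,56)),("right front",(176,148),(641,368),(280,98),(499,363)),("right back",(180,155),(641,356),(284,104),(500,352))):
    A=tri(S(*a),D(*b));B_=tri(S(*c),D(*d));v=B_-A;print(n,A.round(3),B_.round(3),"dir from -x deg",np.degrees(np.arctan2(v[1],-v[0])).round(1))
p=np.array(robot.current_tool_pos())
for t in (p+[.02,-.06,.0],p+[0,-.05,.01],p+[.04,-.04,0]):
    try: L(t,v=.15); break
    except robot.PlanningError as e: print(e)
p=np.array(robot.current_tool_pos())
for dz in (.14,.1,.07):
    try: L(p+[0,-.02,dz],v=.2); break
    except robot.PlanningError as e: print(e)
st()
a,b=[vision.grab_frame(n)[...,::-1] for n in ("scene","side")]
cv2.imwrite("pics/w9.png",np.hstack([a[80:380,200:400],b[80:380,190:390]]).repeat(2,0).repeat(2,1))
E
```

```text
left back [0.628 0.252 0.308] [0.441 0.299 0.287] dir from -x deg 14.1
left front [0.629 0.246 0.348] [0.451 0.29  0.34 ] dir from -x deg 13.8
right front [ 0.623 -0.175  0.329] [ 0.427 -0.205  0.331] dir from -x deg -8.8
right back [ 0.62  -0.159  0.332] [ 0.425 -0.191  0.335] dir from -x deg -9.1
 t 43.1 p [0.4665 0.1784 0.4419] F [ 0.2 -0.3 -0. ] gap 0.001 gf 0.0
```

View pics/w9.png

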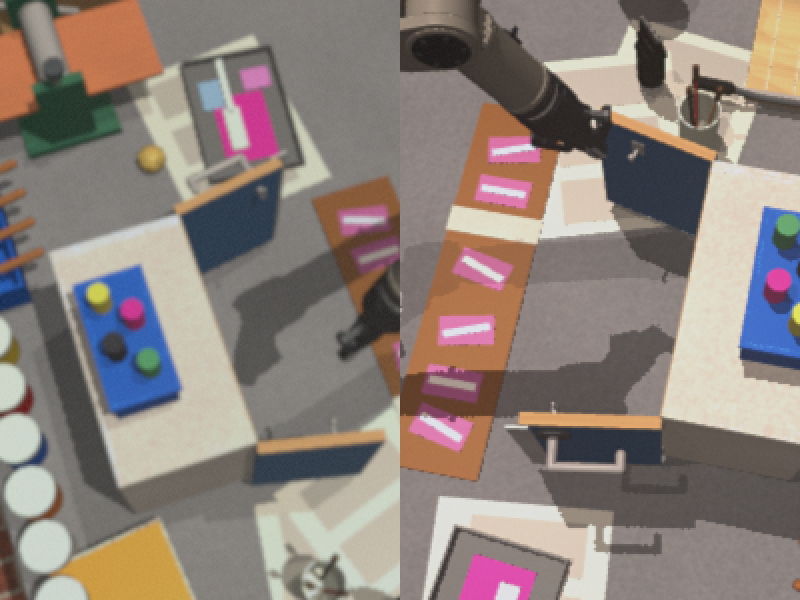

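Both doors stand about 9° and 14° past square. The robot is clear and nothing around the cupboard has moved: tub, pot, tube, tray and sponge are all in place.

```bash
python3 -c "
from station import workorder
print(workorder.close_job())"
```

```text
the job is handed in; nothing more can be done
None
```

The job is handed in: the right-hand door was opened first and then the left, they stand about 9° and 14° past a right angle, nothing visible around the cupboard was shifted (the inside was not checked), and the arm was clear at about 43 s; no verdict came back.

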